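# File two specimen mounts in the drawer and shut it

## Task

Put the finished specimens away: lower the green mount into the drawer bay with the green tab and the red mount into the bay with the red tab, each standing on the bay's floor with its polished face up, and do not drop them in. Then push the drawer fully home past its spring catch, with both mounts inside. Leave the black mount where it stands.

Things in the scene. Friction and masses are not known exactly. Their poses are not given: they have to be found in the camera images.
- green_mount: Green specimen mount: an upright solid green cylinder 32 mm across and 19 mm high, 30 g, with a small light metal square in its upper (polished) face, standing on the bench. Origin: centre of its underside; z up through the polished face; it may stand at any yaw.
- red_mount: Red specimen mount: an upright solid red cylinder 32 mm across and 19 mm high, 30 g, with a small light metal square in its upper (polished) face, standing on the bench. Origin: centre of its underside; z up through the polished face; it may stand at any yaw.
- black_mount: Black specimen mount: an upright solid black cylinder 32 mm across and 19 mm high, 30 g, with a small light metal square in its upper (polished) face, standing on the bench. Origin: centre of its underside; z up through the polished face; it may stand at any yaw. Not to be moved.
- cabinet: Low grey steel drawer unit fixed on the bench beside the polisher, 126 mm deep (x), 186 mm wide (y), 56 mm high. Origin: centre of its underside; its own -x is its front, from which the drawer comes out; it is turned so that this front faces roughly to the robot's right (world -y).
- green_bay (a point): The point on the floor of the drawer's green bay (green tab on the panel), 11 mm above the bench, moving with the drawer. x points into the cabinet, y to the left as seen facing the drawer, z up. Bay: 80 mm wide in y, centred here; in x from -50 mm (inner face of the panel) to +64 mm. Walls rise 24 mm above the floor, the panel 39 mm. Only the pulled-out length is open above.
- red_bay (a point): The point on the floor of the drawer's red bay (red tab on the panel), 11 mm above the bench, moving with the drawer. x points into the cabinet, y to the left as seen facing the drawer, z up. Bay: 80 mm wide in y, centred here; in x from -50 mm (inner face of the panel) to +64 mm. Walls rise 24 mm above the floor, the panel 39 mm. Only the pulled-out length is open above.
- drawer_front (a point): Middle of the outer face of the dark pull bar (60 mm wide, 9 mm high) on the drawer's blue front panel, 30 mm above the bench. The bar stands 8 mm off the panel; the panel is 186 mm wide, 10 mm thick, from 6 to 50 mm above the bench. x points into the cabinet, the way to push, z up. Moves with the drawer.
- drawer (a joint): how far the drawer is pulled out, in m: 0 fully home (panel against the cabinet front), 0.115 at its outer stop, about 0.10 at the start; the open length of the bays is the same. It slides with about 1 N; about 12 mm before home a spring catch stops it until pushed with about 6 N, and then lets it snap home.
Not all that is in view belongs to the job. Leave any pink look-alike of the red_mount alone.

How it is judged (in metres and radians):
At the end, for the whole second after the job is handed in: The drawer is home to within 3 mm, with the green mount in the bay with the green tab and the red mount in the bay with the red tab, each flat on the bay's floor (within 6 mm and 0.15 rad), polished face up and at rest; the black mount is within 20 mm of where it began (x of green_mount in the frame of green_bay between -0.045 and 0.065 m and y of green_mount in the frame of green_bay between -0.035 and 0.035 m and z of green_mount in the frame of green_bay between -0.006 and 0.006 m and angle between each of green_mount, red_mount's own z axis and vertical below 0.15 rad and linear speed of each of green_mount, red_mount below 0.03 m/s and x of red_mount in the frame of red_bay between -0.045 and 0.065 m and y of red_mount in the frame of red_bay between -0.035 and 0.035 m and z of red_mount in the frame of red_bay between -0.006 and 0.006 m and value of joint drawer below 0.003 m and distance of black_mount from where it was at the start of the episode below 0.02 m); the robot touches nothing.
It fails at once if a mount is dropped into the drawer (it falls freely at over 0.75 m/s, about 30 mm of fall) ((horizontal distance between green_mount and green_bay below 0.08 m and linear speed of green_mount above 0.75 m/s and contact force between the fingers and green_mount below 0.05 N) or (horizontal distance between red_mount and red_bay below 0.08 m and linear speed of red_mount above 0.75 m/s and contact force between the fingers and red_mount below 0.05 N) or (horizontal distance between green_mount and red_bay below 0.08 m and linear speed of green_mount above 0.75 m/s and contact force between the fingers and green_mount below 0.05 N) or (horizontal distance between red_mount and green_bay below 0.08 m and linear speed of red_mount above 0.75 m/s and contact force between the fingers and red_mount below 0.05 N)).
It fails at once if the black mount is moved by more than 20 mm (distance of black_mount from where it was at the start of the episode above 0.02 m).
It also fails if it takes over 72 s, if anything falls off the work surface, if the arm or the gripper's body presses on something with over 40 N, if the wrist force passes 120 N, or if a joint passes its speed limit or range.

## Robot

A 6-joint arm with a two-finger parallel gripper is mounted at the origin on a cart in front of the work surface, level with it; the furniture and walls round the work are solid. World frame = base frame: x ahead of the robot, y to its left, z up, the work surface at z = 0. Lengths are in m, angles in degrees, forces in N, time in s.
With the tool pointing down it reaches from about 0.425 to 0.95 m from the base axis. Payload 14.7 kg.
Tool frame: the origin (TCP) lies on the centre line of the jaws, within the pads' length; the fingertips stand 17 mm ahead of it and the grasp point (between the pads) lies 2 mm behind it; x points along the fingers, y is the direction in which the jaws open and shut, and the axes are right-handed (so a half turn about x gives the same grasp; the last joint's range is limited). The gripper opens to 85 mm and grips with 20 to 120 N. Pads are 22 mm wide; open, the fingers measure 114 mm over their backs; the gripper's body (76 mm by 85 mm) begins 54 mm behind the grasp point. The pads swing forward as they close: fully open they stand 13 mm farther back than shut.
Start: joints at [71.815, 27.513, 91.461, -0, 61.026, -2.67], TCP at [0.174, 0.626, 0.248] pointing down, gripper open.
Joint ranges: [-157.49, 157.49], [-46.99, 117.5], [13.45, 153.17], [-89.5, 269.5], [5.16, 153.95], [-167.48, 167.48]. Speed limits (degrees/s): [108.29, 108.29, 136.94, 172.46, 172.46, 172.46].

## Interface

Orientations are given as a 3x3 rotation matrix whose columns are the frame's x, y, z axes.
In Python, from plant import * gives the robot as it stands.
- The arm moves only by the tool step_arm, never from a script. Its argument "moves" is a list of rows, each an object with "twist": the turn, a rotation vector about the tool's x, y, z in degrees, a list of three; "xyz": the shift along the tool's x, y, z in m, a list of three; "hand": the opening, from -1 (shut) to 1 (fully open). A call has 1 to 12 rows; each row is the pose to reach, as a shift and turn from the pose measured when the call began, along the tool's axes at that moment; what a row does not reach only later rows make up. A row lasts 1/10 s, in which the tool goes at most 50 mm and 8.59 degrees, less where a joint would pass 70% of its speed; a pose out of reach is approached as far as the arm can. A call with a gripper value outside its range is refused whole. The fingers move at their own pace and stop on an object; "force" is the grip in N (left out, the last holds). Time passes only in rows, so rows that repeat a pose let the fingers close. It gives the time, the measured TCP pose, the force and the opening at its end, in the units of the state.
- get_state(): the state, without advancing time (a new reading comes with each control period).
- get_image(name): name is "side" or "top"; returns (picture, depth): 400x640x3 uint8, blue, green, red; 400x640 float32, m along the optical axis (not along the pixel's ray), 0 where there is no reading.
- calibration(name): a dict with "vfov" (degrees; the focal length in pixels is half the picture's height over the tangent of half this angle, whatever the lens; pixels are square), "cx", "cy" (the principal point, pixels), "R" (3x3) and "t" (3): a world point X has camera coordinates R X + t. Camera axes: x right, y down, z forward; pixel columns grow to the right and rows downward; lengths in m; the calibration is good to about 2 mm. A picture is of the moment at which its call begins. calibration takes no time and is no camera call.
- job_done(): hands the job in, once; it reports no verdict.
Trained networks look in the newest picture that a camera, given by its name, has taken for a name from the list of things; names that differ only in an ending like _2 or _b are one class to them, and where a whole thing is asked for, a point or a joint stands for the part that bears it (a point fixed in the world has none). Each returns a list of dicts, best first, with "score" (0 to 1); they miss things now and then, are a little off and sometimes report something else, mostly with a low value. They report only what shows in the picture. A call takes as long as a camera call. They do not tell look-alikes from the thing itself.
- look_for(name, camera): "bbox" ([left, top, right, bottom] in pixels, round what is visible of it).
- trace(name, camera): "pixels" (400x640 bool, what is visible of it) and "bbox" ([left, top, right, bottom] in pixels, round what is visible of it).
The state is a dict: "time": time; "joint_positions": joint angles; "joint_vel": joint speeds; "joint_torque": joint torques, N m; "eef_pos": TCP position; "ee_rot": TCP orientation; "contact_force": force on the tool from outside, world axes, zero at the start; "moment": the same for the moment, N m; "gripper_width": finger opening in m.
Only numpy, scipy, OpenCV 4.12 (cv2) and the standard library are available. Lean on these libraries where they do the work, as an engineer would, in place of code of your own. Each camera call takes 0.05 s, during which the arm holds its last target.

## Working session

There is one attempt and no reset: what is moved stays moved. The work goes in short steps, Python scripts to look and compute and a tool call to move; the robot and the scene stay as the last step left them, time stands still between calls to the robot, and variables do not carry over. Pictures are saved under pics/ and viewed, and the job is handed in when it is done.

Besides the shell and the picture viewer there is one more tool, called by a JSON object that holds its "method" and its "body", one argument or row to a line. step_arm: Moves the arm, as the interface text tells. Its arguments: {"type":"object","properties":{"moves":{"type":"array"},"force":{"type":"number"}},"required":["moves"]}

```bash
mkdir -p pics; ls; python3 - <<'E'
from plant import *
import cv2,numpy as np
s=get_state();print({k:np.round(v,3).tolist() for k,v in s.items()})
for n in("side","top"):
    p,d=get_image(n);cv2.imwrite(f"pics/{n}0.png",p);c=calibration(n);print(n,c)
E
```

```text
pics
{'time': 0.0, 'joint_positions': [71.815, 27.549, 91.494, 0.0, 61.025, -2.669], 'joint_vel': [-0.034, 0.043, -0.187, -0.11, 0.065, -0.044], 'joint_torque': [-0.001, -95.066, -43.018, -0.0, 0.012, -0.0], 'eef_pos': [0.174, 0.626, 0.248], 'ee_rot': [[-0.0, 0.268, 0.964], [-0.001, 0.964, -0.268], [-1.0, -0.001, -0.0]], 'contact_force': [0.339, -0.517, 1.376], 'moment': [0.016, 0.007, -0.009], 'gripper_width': 0.085}
side {'vfov': 51.07205713292308, 'cx': 311.6251161670384, 'cy': 207.04363865009955, 'R': array([[ 9.46684936e-01, -3.22160392e-01, -5.59306245e-04],
       [-1.21762595e-01, -3.56197261e-01, -9.26443404e-01],
       [ 2.98264147e-01,  8.77118118e-01, -3.76433667e-01]]), 't': array([-0.53879059,  0.07469153,  0.77824153])}
top {'vfov': 44.33125560311201, 'cx': 320.02739749086004, 'cy': 191.7651150320514, 'R': array([[-0.01656685, -0.99983214, -0.0078252 ],
       [-0.99154058,  0.01743612, -0.1286206 ],
       [ 0.12873545,  0.00562817, -0.991663  ]]), 't': array([-0.0724128 ,  0.51773347,  0.95473078])}
```

View pics/side0.png

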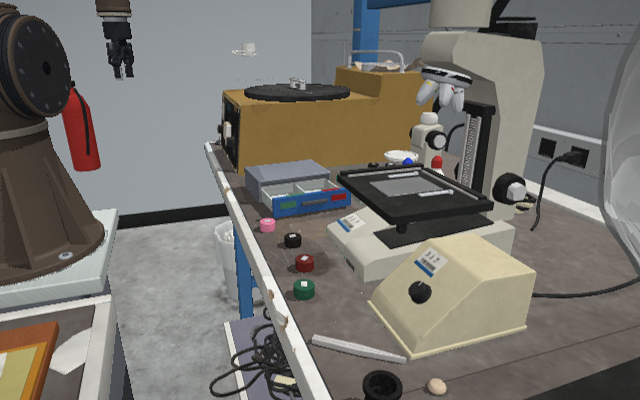

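View pics/top0.png

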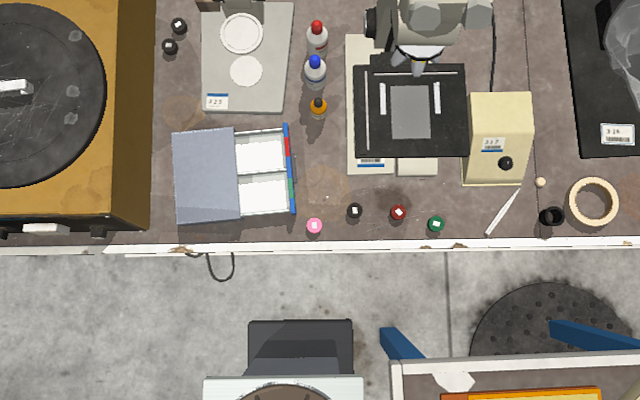

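```bash
cat > h.py <<'E'
from plant import *
import cv2,numpy as np
def cloud(n,d):
    c=calibration(n);f=200/np.tan(np.radians(c['vfov']/2))
    v,u=np.mgrid[:400,:640]
    P=np.stack([(u-c['cx'])*d/f,(v-c['cy'])*d/f,d],-1)
    return (P-c['t'])@c['R']
def proj(n,X):
    c=calibration(n);f=200/np.tan(np.radians(c['vfov']/2))
    q=np.asarray(X)@c['R'].T+c['t'];return q[...,:2]/q[...,2:]*f+[c['cx'],c['cy']]
def onplane(n,u,v,z):
    c=calibration(n);f=200/np.tan(np.radians(c['vfov']/2))
    r=c['R'].T@np.array([(u-c['cx'])/f,(v-c['cy'])/f,1]);o=-c['R'].T@c['t'];return o+r*(z-o[2])/r[2]
E
python3 - <<'E'
from h import *
for cam in("top","side"):
    p,d=get_image(cam);W=cloud(cam,d)
    np.save(f"W{cam}.npy",W);cv2.imwrite(f"pics/{cam}1.png",p)
    for n in("green_mount","red_mount","black_mount","cabinet","drawer_front"):
        for r in trace(n,cam)[:4]:
            m=r['pixels'];v,u=np.nonzero(m);P=W[m];P=P[d[m]>0]
            hi=P[P[:,2]>np.percentile(P[:,2],95)-.004]
            print(cam,n,round(r['score'],2),np.round(r['bbox']),"n",m.sum(),"px",u.mean().round(1),v.mean().round(1),"mean",P.mean(0).round(4),"min",P.min(0).round(3),"max",P.max(0).round(3),"topmean",hi.mean(0).round(4))
p=cv2.imread("pics/top1.png")
a=cv2.resize(p[110:245,160:460],None,fx=2.6,fy=2.6,interpolation=cv2.INTER_CUBIC);cv2.imwrite("pics/crop1.png",a)
p=cv2.imread("pics/side1.png")
a=cv2.resize(p[150:310,230:370],None,fx=3.7,fy=3.7,interpolation=cv2.INTER_CUBIC);cv2.imwrite("pics/crop2.png",a)
E
```

```text
top green_mount 0.8 [425. 214. 446. 235.] n 232 px 435.3 223.3 mean [ 0.45   -0.3134  0.0173] min [ 0.435 -0.336 -0.003] max [ 0.466 -0.299  0.024] topmean [ 0.4503 -0.3152  0.0205]
top red_mount 0.75 [391. 204. 408. 218.] n 178 px 397.9 212.0 mean [ 0.4742 -0.2384  0.0191] min [ 0.46  -0.253 -0.002] max [ 0.488 -0.224  0.025] topmean [ 0.4748 -0.2388  0.0208]
top red_mount 0.56 [307. 217. 323. 234.] n 203 px 314.6 224.6 mean [ 0.4514 -0.0691  0.0185] min [ 0.436 -0.084 -0.003] max [ 0.469 -0.054  0.023] topmean [ 0.4508 -0.0686  0.0203]
top black_mount 0.75 [426. 215. 446. 236.] n 214 px 436.1 223.6 mean [ 0.4494 -0.3147  0.0185] min [ 0.435 -0.336 -0.003] max [ 0.465 -0.299  0.024] topmean [ 0.4503 -0.3152  0.0205]
top black_mount 0.54 [347. 202. 362. 217.] n 176 px 354.7 210.1 mean [ 0.4794 -0.1508  0.0194] min [ 0.465 -0.164  0.009] max [ 0.494 -0.137  0.024] topmean [ 0.4796 -0.1512  0.0203]
top cabinet 0.76 [171. 124. 296. 227.] n 10870 px 232.5 174.3 mean [0.5544 0.0931 0.0392] min [ 0.455 -0.035 -0.002] max [0.658 0.221 0.063] topmean [0.5503 0.1443 0.0571]
top drawer_front 0
[... 721 characters left out ...]
nt 0.25 [261. 180. 351. 221.] n 2435 px 303.9 197.2 mean [0.5564 0.0164 0.0262] min [ 0.47  -0.037  0.004] max [0.656 0.11  0.051] topmean [ 0.5546 -0.0232  0.0473]
side black_mount 0.68 [283. 231. 300. 246.] n 262 px 291.7 240.7 mean [ 0.4768 -0.1567  0.0108] min [ 0.464 -0.169 -0.003] max [ 0.493 -0.098  0.019] topmean [ 0.4784 -0.1541  0.017 ]
side cabinet 0.57 [242. 158. 353. 222.] n 4322 px 294.7 187.9 mean [0.5494 0.0682 0.0332] min [ 0.454 -0.195 -0.003] max [0.686 0.271 0.115] topmean [0.5477 0.1359 0.0541]
side drawer_front 0.95 [260. 178. 348. 218.] n 2535 px 303.8 197.1 mean [0.5567 0.0186 0.0256] min [ 0.47  -0.195 -0.003] max [0.691 0.196 0.115] topmean [ 0.5546 -0.0244  0.0478]
```

View pics/crop1.png

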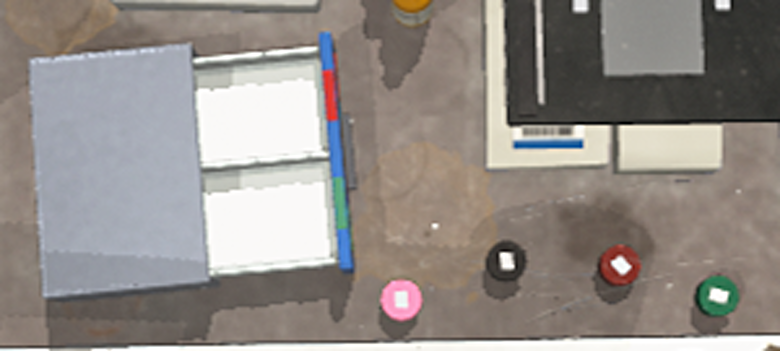

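View pics/crop2.png

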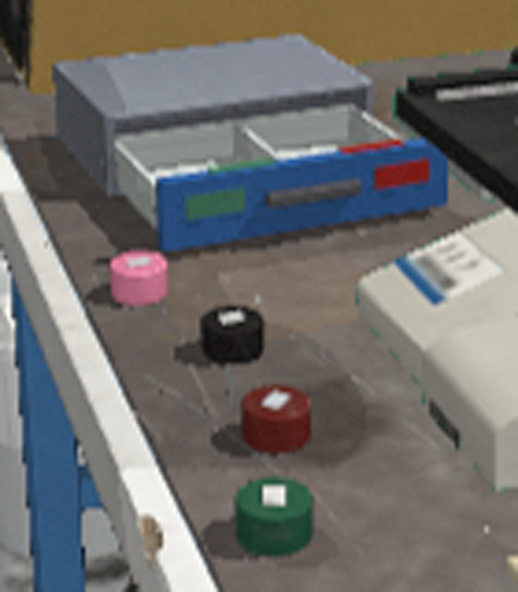

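```bash
python3 - <<'E'
from h import *
W=np.load("Wtop.npy");Ws=np.load("Wside.npy");p=cv2.imread("pics/top1.png").astype(int);ps=cv2.imread("pics/side1.png").astype(int)
def rep(n,m,W):
    P=W[m];P=P[(P[:,0]>.42)&(P[:,0]<.72)&(P[:,1]>-.1)&(P[:,1]<.3)];print(n,len(P),P.mean(0).round(4),P.min(0).round(3),P.max(0).round(3));return P
for nm,q,w in(("top",p,W),("side",ps,Ws)):
    roi=(w[...,0]>.44)&(w[...,0]<.7)&(w[...,1]>-.06)&(w[...,1]<.25)&(w[...,2]>.02)&(w[...,2]<.07)
    hsv=cv2.cvtColor(q.astype(np.uint8),cv2.COLOR_BGR2HSV)
    h,s,v=hsv[...,0],hsv[...,1],hsv[...,2]
    bl=rep(nm+" blue",roi&(h>100)&(h<125)&(s>150),w)
    rd=rep(nm+" red",roi&((h<8)|(h>172))&(s>150),w)
    gr=rep(nm+" green",roi&(h>45)&(h<90)&(s>70),w)
    A=bl[bl[:,2]>.043] if nm=="top" else bl
    k=np.polyfit(A[:,0],A[:,1],1);print("line y=kx+b",k,"angle",np.degrees(np.arctan(k[0])), "ends x",np.percentile(A[:,0],[1,99]))
# cabinet top
m=(W[...,2]>.05)&(W[...,2]<.065)&(W[...,0]>.42)&(W[...,0]<.7)&(W[...,1]>.05)&(W[...,1]<.25)
P=W[m][:,:2].astype(np.float32);r=cv2.minAreaRect(P);print("cab",r,cv2.boxPoints(r).round(4).tolist(), W[m][:,2].mean())
# rail height
for u in(314,400,436):
    print(u,[W[v,u].round(3).tolist() for v in range(232,256,2)])
# heights map near objects
for y in(-.32,-.24,-.15):
    m=(abs(W[...,1]-y)<.03)&(W[...,0]>.4)&(W[...,0]<.75)
    Q=W[m]
    print(y,[(round(a,2),Q[(Q[:,0]>=a)&(Q[:,0]<a+.02),2].max().round(3)) for a in np.arange(.4,.74,.02)])
E
```

```text
top blue 205 [ 0.5608 -0.0199  0.0505] [ 0.475 -0.031  0.045] [ 0.656 -0.009  0.054]
top red 66 [ 0.607  -0.016   0.0517] [ 0.589 -0.021  0.047] [ 0.625 -0.011  0.056]
top green 83 [ 0.5232 -0.0226  0.0516] [ 0.504 -0.028  0.046] [ 0.543 -0.018  0.058]
line y=kx+b [ 0.08429445 -0.0671832 ] angle 4.818325365281187 ends x [0.47507622 0.65490275]
side blue 597 [ 0.5526 -0.025   0.0375] [ 0.472 -0.034  0.02 ] [ 0.656 -0.011  0.049]
side red 89 [ 0.6226 -0.0191  0.0345] [ 0.59  -0.025  0.025] [0.643 0.048 0.051]
side green 105 [ 0.5117 -0.0253  0.0342] [ 0.49  -0.034  0.022] [0.697 0.163 0.05 ]
line y=kx+b [ 0.07844651 -0.06837825] angle 4.485467904170466 ends x [0.47312531 0.6539139 ]
cab ((0.552322506904602, 0.14517587423324585), (0.18685394525527954, 0.12669888138771057), 4.607895851135254) [[0.45410001277923584, 0.20080000162124634], [0.4643000066280365, 0.07450000196695328], [0.6504999995231628, 0.08950000256299973], [0.6403999924659729, 0.21580000221729279]] 0.05660149514348445
314 [[0.436, -0.068, 0.02], [0.433, -0.067, 0.003], [0.429, -0.067, -0.001], [0.425, -0.067, 0.001], [0.42
[... 2079 characters left out ...]
.float64(0.72), np.float64(0.14))]
-0.15 [(np.float64(0.4), np.float64(0.005)), (np.float64(0.42), np.float64(0.005)), (np.float64(0.44), np.float64(0.005)), (np.float64(0.46), np.float64(0.023)), (np.float64(0.48), np.float64(0.024)), (np.float64(0.5), np.float64(0.006)), (np.float64(0.52), np.float64(0.006)), (np.float64(0.54), np.float64(0.029)), (np.float64(0.56), np.float64(0.144)), (np.float64(0.58), np.float64(0.142)), (np.float64(0.6), np.float64(0.142)), (np.float64(0.62), np.float64(0.144)), (np.float64(0.64), np.float64(0.142)), (np.float64(0.66), np.float64(0.142)), (np.float64(0.68), np.float64(0.141)), (np.float64(0.7), np.float64(0.142)), (np.float64(0.72), np.float64(0.141))]
```

```bash
cat >> h.py <<'E'
from scipy.spatial.transform import Rotation as Ro
def Rdown(yaw):
    a=np.radians(yaw);x=np.array([0,0,-1.]);y=np.array([np.cos(a),np.sin(a),0]);return np.stack([x,y,np.cross(x,y)],1)
def rows(wps,st=None):
    """wps: list of (x,y,z,yaw of jaws)"""
    s=st or get_state();R=np.array(s['ee_rot']);p=np.array(s['eef_pos'])
    for w in wps:
        d=R.T@(np.array(w[:3])-p);t=Ro.from_matrix(R.T@Rdown(w[3])).as_rotvec(degrees=True)
        print("xyz",d.round(4).tolist(),"twist",t.round(1).tolist())
def st():
    s=get_state();R=np.array(s['ee_rot']);print("t",round(s['time'],2),"p",np.round(s['eef_pos'],4),"yaw",np.degrees(np.arctan2(R[1,1],R[0,1])).round(1),"tilt",np.degrees(np.arccos(-R[2,0])).round(2),"F",np.round(s['contact_force'],1),"w",round(s['gripper_width'],4),"j",np.round(s['joint_positions'],0));return s
E
python3 - <<'E'
from h import *
W=np.load("Wtop.npy")
for a,b in((.4,.25),(.4,.35),(.45,.45)):
    m=(abs(W[...,0]-a)<.02)&(abs(W[...,1]-b)<.04);print(a,b,W[m][:,2].max() if m.any() else None)
m=(W[...,1]>.2)&(W[...,0]>.38)&(W[...,0]<.9);print(W[m].max(0))
rows([(.14,.48,.25,74.5)]+[(.5*np.cos(np.radians(t)),.5*np.sin(np.radians(t)),.24,94.6) for t in(55,35,15,0)])
rows([(.5*np.cos(np.radians(t)),.5*np.sin(np.radians(t)),.24,94.6) for t in(-15,)]+[(.45,-.316,.2,94.6),(.45,-.316,.06,94.6)])
E
```

```text
0.4 0.25 0.004873513216043292
0.4 0.35 0.005249213504275371
0.45 0.45 0.20082001731110227
[0.89996492 1.10719171 0.24909648]
xyz [-0.0017, -0.15, 0.0065] twist [-0.0, -0.0, 0.0]
xyz [0.0083, -0.1786, 0.1668] twist [-20.1, -0.0, 0.0]
xyz [0.0083, -0.2641, 0.318] twist [-20.1, -0.0, 0.0]
xyz [0.0083, -0.3961, 0.4308] twist [-20.1, -0.0, 0.0]
xyz [0.0083, -0.5162, 0.4818] twist [-20.1, -0.0, 0.0]
xyz [0.0083, -0.6455, 0.5] twist [-20.1, -0.0, 0.0]
xyz [0.0483, -0.8341, 0.5182] twist [-20.1, -0.0, 0.0]
xyz [0.1883, -0.8341, 0.5182] twist [-20.1, -0.0, 0.0]
```

{"method": "step_arm", "body": {
  "moves": [
    {"twist": [0, 0, 0], "xyz": [-0.03, -0.04, 0], "hand": 0.3},
    {"twist": [0, 0, 0], "xyz": [-0.05, -0.08, 0], "hand": 0.3},
    {"twist": [0, 0, 0], "xyz": [-0.05, -0.12, 0.01], "hand": 0.3},
    {"twist": [-5, 0, 0], "xyz": [-0.05, -0.14, 0.05], "hand": 0.3},
    {"twist": [-10, 0, 0], "xyz": [-0.05, -0.16, 0.09], "hand": 0.3},
    {"twist": [-15, 0, 0], "xyz": [-0.05, -0.17, 0.13], "hand": 0.3},
    {"twist": [-20.1, 0, 0], "xyz": [-0.05, -0.18, 0.17], "hand": 0.3},
    {"twist": [-20.1, 0, 0], "xyz": [-0.05, -0.2, 0.21], "hand": 0.3},
    {"twist": [-20.1, 0, 0], "xyz": [-0.05, -0.22, 0.25], "hand": 0.3},
    {"twist": [-20.1, 0, 0], "xyz": [-0.05, -0.245, 0.285], "hand": 0.3},
    {"twist": [-20.1, 0, 0], "xyz": [-0.05, -0.27, 0.32], "hand": 0.3},
    {"twist": [-20.1, 0, 0], "xyz": [-0.05, -0.27, 0.32], "hand": 0.3}
  ]
}}

```text
time: 1.9
eef_pos: [0.4127, 0.2772, 0.2985]
ee_rot: [[0.001, -0.076, 0.997], [-0.001, 0.997, 0.076], [-1.0, -0.001, 0.001]]
contact_force: [0.5, 0.7, 0.1]
gripper_width: 0.0554
```

```bash
python3 - <<'E'
from h import *
st()
rows([(.47,.2,.28,94.6),(.49,.05,.26,94.6),(.49,-.1,.24,94.6),(.47,-.2,.22,94.6),(.45,-.3155,.15,94.6),(.45,-.3155,.06,94.6)])
E
```

```text
t 1.9 p [0.4127 0.2772 0.2985] yaw 94.4 tilt 0.07 F [0.5 0.7 0.1] w 0.0554 j [ 30.  12. 107.  -0.  60. -64.]
xyz [0.0186, -0.0814, 0.0513] twist [-0.2, 0.1, 0.0]
xyz [0.0387, -0.2324, 0.0598] twist [-0.2, 0.1, 0.0]
xyz [0.0588, -0.382, 0.0483] twist [-0.2, 0.1, 0.0]
xyz [0.0788, -0.4802, 0.0208] twist [-0.2, 0.1, 0.0]
xyz [0.1489, -0.5937, -0.0081] twist [-0.2, 0.1, 0.0]
xyz [0.2389, -0.5937, -0.0081] twist [-0.2, 0.1, 0.0]
```

{"method": "step_arm", "body": {
  "moves": [
    {"twist": [0, 0, 0], "xyz": [0.01, -0.04, 0.026], "hand": 0.3},
    {"twist": [0, 0, 0], "xyz": [0.018, -0.08, 0.05], "hand": 0.3},
    {"twist": [0, 0, 0], "xyz": [0.025, -0.13, 0.053], "hand": 0.3},
    {"twist": [0, 0, 0], "xyz": [0.03, -0.18, 0.056], "hand": 0.3},
    {"twist": [0, 0, 0], "xyz": [0.038, -0.23, 0.06], "hand": 0.3},
    {"twist": [0, 0, 0], "xyz": [0.045, -0.28, 0.056], "hand": 0.3},
    {"twist": [0, 0, 0], "xyz": [0.05, -0.33, 0.052], "hand": 0.3},
    {"twist": [0, 0, 0], "xyz": [0.058, -0.38, 0.048], "hand": 0.3},
    {"twist": [0, 0, 0], "xyz": [0.065, -0.425, 0.035], "hand": 0.3},
    {"twist": [0, 0, 0], "xyz": [0.075, -0.47, 0.02], "hand": 0.3},
    {"twist": [0, 0, 0], "xyz": [0.09, -0.51, 0.01], "hand": 0.3},
    {"twist": [0, 0, 0], "xyz": [0.1, -0.55, 0], "hand": 0.3}
  ]
}}

```text
time: 3.1
eef_pos: [0.4539, -0.2727, 0.1982]
ee_rot: [[0.001, -0.076, 0.997], [-0.0, 0.997, 0.076], [-1.0, -0.0, 0.001]]
contact_force: [0.3, -0.6, -0.0]
gripper_width: 0.0558
```

```bash
python3 - <<'E'
from h import *
st()
rows([(.45,-.3155,.15,94.6),(.45,-.3155,.06,94.6),(.45,-.3155,.02,94.6)])
E
```

```text
t 3.1 p [ 0.4539 -0.2727  0.1982] yaw 94.3 tilt 0.07 F [ 0.3 -0.6 -0. ] w 0.0558 j [ -34.   21.  110.    0.   48. -129.]
xyz [0.0482, -0.0424, -0.0072] twist [-0.3, 0.1, 0.0]
xyz [0.1382, -0.0423, -0.0073] twist [-0.3, 0.1, 0.0]
xyz [0.1782, -0.0423, -0.0074] twist [-0.3, 0.1, 0.0]
```

Descend to 0.06, then look.

{"method": "step_arm", "body": {
  "moves": [
    {"twist": [0, 0, 0], "xyz": [0.03, -0.03, -0.005], "hand": 0.3},
    {"twist": [0, 0, 0], "xyz": [0.06, -0.042, -0.007], "hand": 0.3},
    {"twist": [0, 0, 0], "xyz": [0.1, -0.042, -0.007], "hand": 0.3},
    {"twist": [0, 0, 0], "xyz": [0.138, -0.042, -0.007], "hand": 0.3},
    {"twist": [0, 0, 0], "xyz": [0.138, -0.042, -0.007], "hand": 0.3}
  ]
}}

```text
time: 3.6
eef_pos: [0.4481, -0.3133, 0.0564]
ee_rot: [[-0.004, -0.075, 0.997], [0.004, 0.997, 0.075], [-1.0, 0.004, -0.004]]
contact_force: [-0.6, 0.7, 0.8]
gripper_width: 0.0554
```

```bash
python3 - <<'E'
from h import *
s=st()
rows([(.45,-.3155,.03,94.6),(.45,-.3155,.02,94.6)])
for n in("side","top"):
    p,d=get_image(n);u,v=proj(n,[.45,-.3155,.03]).astype(int)
    print(n,u,v)
    cv2.imwrite(f"pics/g_{n}.png",cv2.resize(p[v-60:v+50,u-70:u+70],None,fx=5,fy=5,interpolation=cv2.INTER_CUBIC))
E
```

```text
t 3.6 p [ 0.4481 -0.3133  0.0564] yaw 94.3 tilt 0.34 F [-0.6  0.7  0.8] w 0.0554 j [ -38.   35.  113.    0.   32. -133.]
xyz [0.0264, -0.0024, 0.0018] twist [-0.3, -0.2, -0.2]
xyz [0.0364, -0.0025, 0.0019] twist [-0.3, -0.2, -0.2]
side 304 277
top 437 222
```

View pics/g_side.png

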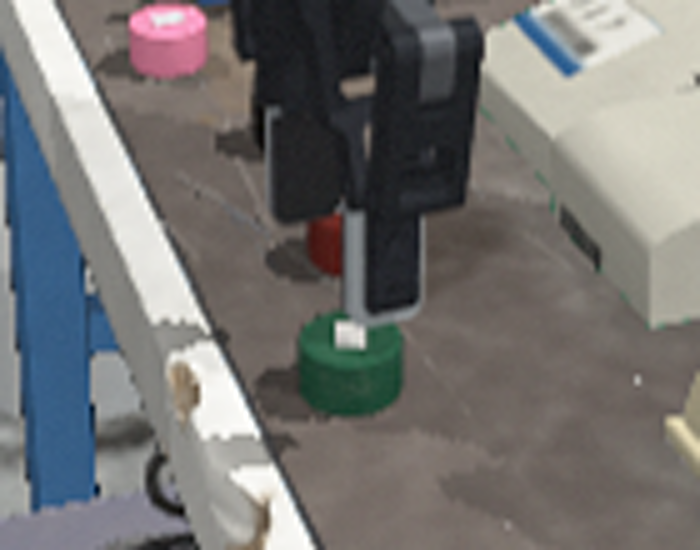

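View pics/g_top.png

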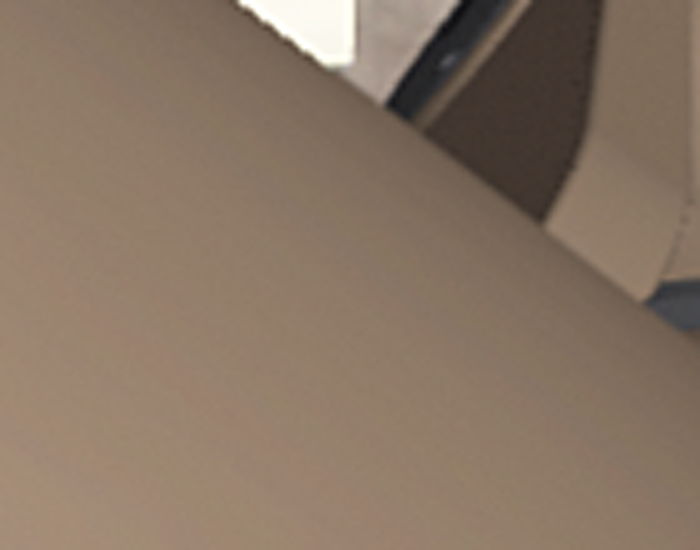

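```bash
python3 - <<'E'
from h import *
for z in(.039,.045,.05):print(z,[((proj("side",[.4481+dx,-.3133-dy,z])-[234,217])*5).round() .tolist() for dx,dy in((0,.028),(0,.04),(-.011,.03),(.011,.03))])
print(((proj("side",[.45,-.3155,.019])-[234,217])*5))
E
```

```text
0.039 [[372.0, 320.0], [385.0, 342.0], [337.0, 330.0], [411.0, 317.0]]
0.045 [[372.0, 302.0], [385.0, 323.0], [337.0, 312.0], [411.0, 299.0]]
0.05 [[372.0, 286.0], [385.0, 308.0], [337.0, 297.0], [411.0, 283.0]]
[350.99158916 332.08848381]
```

{"method": "step_arm", "body": {
  "moves": [
    {"twist": [0, 0, 0], "xyz": [0.012, -0.002, 0.002], "hand": 0.3},
    {"twist": [0, 0, 0], "xyz": [0.024, -0.002, 0.002], "hand": 0.3},
    {"twist": [0, 0, 0], "xyz": [0.034, -0.002, 0.002], "hand": 0.3},
    {"twist": [0, 0, 0], "xyz": [0.036, -0.002, 0.002], "hand": 0.3},
    {"twist": [0, 0, 0], "xyz": [0.036, -0.002, 0.002], "hand": 0.3}
  ]
}}

```text
time: 4.2
eef_pos: [0.4522, -0.3164, 0.0242]
ee_rot: [[-0.001, -0.076, 0.997], [0.001, 0.997, 0.076], [-1.0, 0.001, -0.001]]
contact_force: [-0.1, -0.3, 0.6]
gripper_width: 0.0553
```

```bash
python3 - <<'E'
from h import *
st()
E
```

```text
t 4.2 p [ 0.4522 -0.3164  0.0242] yaw 94.4 tilt 0.06 F [-0.1 -0.3  0.6] w 0.0553 j [ -38.   38.  114.    0.   28. -133.]
```

{"method": "step_arm", "body": {
  "force": 30,
  "moves": [
    {"twist": [0, 0, 0], "xyz": [0.005, 0, -0.002], "hand": 0.3},
    {"twist": [0, 0, 0], "xyz": [0.005, 0, -0.002], "hand": 0.3},
    {"twist": [0, 0, 0], "xyz": [0.005, 0, -0.002], "hand": -0.5},
    {"twist": [0, 0, 0], "xyz": [0.005, 0, -0.002], "hand": -0.5},
    {"twist": [0, 0, 0], "xyz": [0.005, 0, -0.002], "hand": -0.5},
    {"twist": [0, 0, 0], "xyz": [0.005, 0, -0.002], "hand": -0.5},
    {"twist": [0, 0, 0], "xyz": [0.005, 0, -0.002], "hand": -0.5}
  ]
}}

```text
time: 4.9
eef_pos: [0.4503, -0.3166, 0.0195]
ee_rot: [[-0.0, -0.076, 0.997], [0.001, 0.997, 0.076], [-1.0, 0.001, -0.0]]
contact_force: [-2.1, 0.2, 6.4]
gripper_width: 0.0304
```

```bash
python3 - <<'E'
from h import *
st()
for n in("side",):
    p,d=get_image(n);u,v=proj(n,[.45,-.3155,.03]).astype(int)
    cv2.imwrite(f"pics/g2_{n}.png",cv2.resize(p[v-60:v+50,u-70:u+70],None,fx=5,fy=5,interpolation=cv2.INTER_CUBIC))
E
```

```text
t 4.9 p [ 0.4503 -0.3166  0.0195] yaw 94.4 tilt 0.05 F [-2.1  0.2  6.4] w 0.0304 j [ -38.   39.  114.    0.   28. -133.]
```

View pics/g2_side.png

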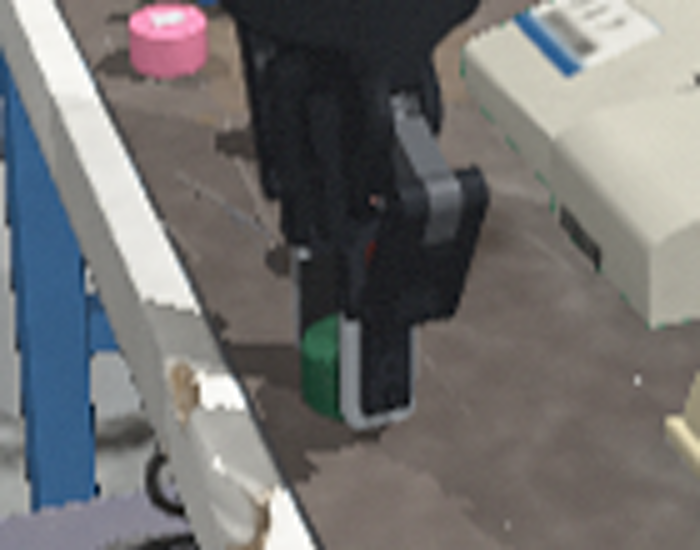

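```bash
python3 - <<'E'
from h import *
rows([(.455,-.3155,.13,94.6),(.47,-.2,.13,94.6),(.485,-.1,.12,94.6),(.5187,.0317,.11,94.6),(.5187,.0317,.06,94.6)])
E
```

```text
xyz [-0.1105, 0.0009, 0.0048] twist [-0.2, -0.0, -0.0]
xyz [-0.1104, 0.1149, 0.0285] twist [-0.2, -0.0, -0.0]
xyz [-0.1004, 0.2135, 0.0511] twist [-0.2, -0.0, -0.0]
xyz [-0.0903, 0.3422, 0.0947] twist [-0.2, -0.0, -0.0]
xyz [-0.0403, 0.3422, 0.0947] twist [-0.2, -0.0, -0.0]
```

{"method": "step_arm", "body": {
  "force": 40,
  "moves": [
    {"twist": [0, 0, 0], "xyz": [-0.02, 0, 0], "hand": -0.5},
    {"twist": [0, 0, 0], "xyz": [-0.05, 0, 0], "hand": -0.5},
    {"twist": [0, 0, 0], "xyz": [-0.08, 0, 0.002], "hand": -0.5},
    {"twist": [0, 0, 0], "xyz": [-0.11, 0.02, 0.008], "hand": -0.5},
    {"twist": [0, 0, 0], "xyz": [-0.11, 0.06, 0.016], "hand": -0.5},
    {"twist": [0, 0, 0], "xyz": [-0.11, 0.1, 0.025], "hand": -0.5},
    {"twist": [0, 0, 0], "xyz": [-0.11, 0.14, 0.034], "hand": -0.5},
    {"twist": [0, 0, 0], "xyz": [-0.11, 0.18, 0.043], "hand": -0.5},
    {"twist": [0, 0, 0], "xyz": [-0.105, 0.22, 0.055], "hand": -0.5},
    {"twist": [0, 0, 0], "xyz": [-0.1, 0.26, 0.068], "hand": -0.5},
    {"twist": [0, 0, 0], "xyz": [-0.1, 0.3, 0.08], "hand": -0.5},
    {"twist": [0, 0, 0], "xyz": [-0.1, 0.32, 0.088], "hand": -0.5}
  ]
}}

```text
time: 6.15
eef_pos: [0.5139, 0.0119, 0.1196]
ee_rot: [[-0.0, -0.078, 0.997], [0.001, 0.997, 0.078], [-1.0, 0.001, -0.0]]
contact_force: [-0.5, -0.4, -0.2]
gripper_width: 0.0299
```

```bash
python3 - <<'E'
from h import *
st()
rows([(.5187,.0317,.09,94.6),(.5187,.0317,.06,94.6)])
for n in("side",):
    p,d=get_image(n);cv2.imwrite(f"pics/g3_{n}.png",cv2.resize(p[110:260,210:400],None,fx=4,fy=4,interpolation=cv2.INTER_CUBIC))
E
```

```text
t 6.15 p [0.5139 0.0119 0.1196] yaw 94.5 tilt 0.06 F [-0.5 -0.4 -0.2] w 0.0299 j [ -2.  27. 116.   0.  37. -97.]
xyz [0.0296, 0.0194, 0.0063] twist [-0.1, -0.0, -0.1]
xyz [0.0596, 0.0193, 0.0063] twist [-0.1, -0.0, -0.1]
```

View pics/g3_side.png

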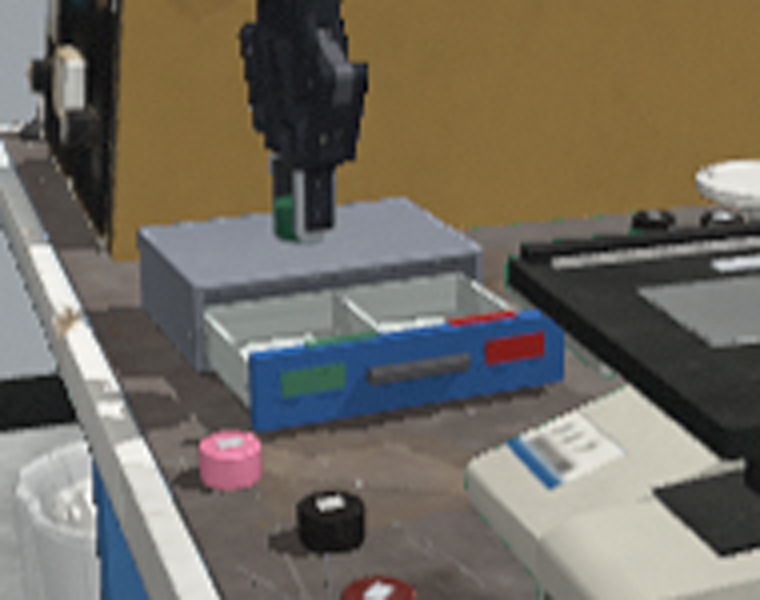

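{"method": "step_arm", "body": {
  "moves": [
    {"twist": [0, 0, 0], "xyz": [0.005, 0.019, 0.006], "hand": -0.5},
    {"twist": [0, 0, 0], "xyz": [0.015, 0.019, 0.006], "hand": -0.5},
    {"twist": [0, 0, 0], "xyz": [0.035, 0.019, 0.006], "hand": -0.5},
    {"twist": [0, 0, 0], "xyz": [0.055, 0.019, 0.006], "hand": -0.5},
    {"twist": [0, 0, 0], "xyz": [0.07, 0.019, 0.006], "hand": -0.5},
    {"twist": [0, 0, 0], "xyz": [0.078, 0.019, 0.006], "hand": -0.5},
    {"twist": [0, 0, 0], "xyz": [0.08, 0.019, 0.006], "hand": -0.5}
  ]
}}

```text
time: 6.9
eef_pos: [0.519, 0.0324, 0.039]
ee_rot: [[-0.001, -0.078, 0.997], [0.001, 0.997, 0.078], [-1.0, 0.001, -0.001]]
contact_force: [0.8, -0.0, 0.4]
gripper_width: 0.0297
```

```bash
python3 - <<'E'
from h import *
st()
rows([(.5187,.0317,.031,94.6)])
for n in("side",):
    p,d=get_image(n);cv2.imwrite(f"pics/g4_{n}.png",cv2.resize(p[110:260,210:400],None,fx=4,fy=4,interpolation=cv2.INTER_CUBIC))
E
```

```text
t 6.9 p [0.519  0.0324 0.039 ] yaw 94.5 tilt 0.08 F [ 0.8 -0.   0.4] w 0.0297 j [  0.  35. 118.   0.  27. -94.]
xyz [0.008, -0.0007, -0.0003] twist [-0.1, -0.0, -0.1]
```

View pics/g4_side.png

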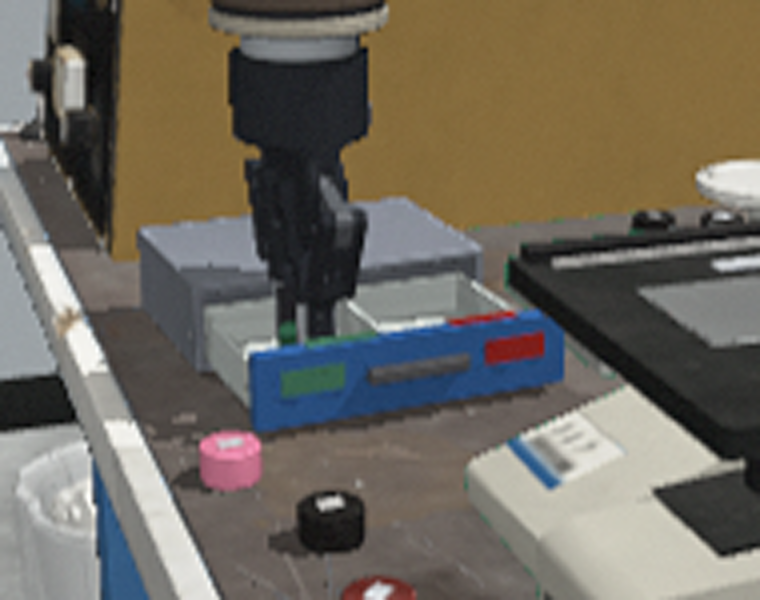

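{"method": "step_arm", "body": {
  "moves": [
    {"twist": [0, 0, 0], "xyz": [0.004, 0, 0], "hand": -0.5},
    {"twist": [0, 0, 0], "xyz": [0.007, 0, 0], "hand": -0.5},
    {"twist": [0, 0, 0], "xyz": [0.0085, 0, 0], "hand": -0.5},
    {"twist": [0, 0, 0], "xyz": [0.0085, 0, 0], "hand": -0.5}
  ]
}}

```text
time: 7.35
eef_pos: [0.5192, 0.0325, 0.0309]
ee_rot: [[-0.0, -0.078, 0.997], [0.001, 0.997, 0.078], [-1.0, 0.001, -0.0]]
contact_force: [-0.6, 0.2, -0.5]
gripper_width: 0.0298
```

{"method": "step_arm", "body": {
  "moves": [
    {"twist": [0, 0, 0], "xyz": [0.001, 0, 0], "hand": -0.5},
    {"twist": [0, 0, 0], "xyz": [0.0015, 0, 0], "hand": -0.5}
  ]
}}

```text
time: 7.55
eef_pos: [0.5194, 0.0325, 0.0303]
ee_rot: [[0.001, -0.078, 0.997], [0.001, 0.997, 0.078], [-1.0, 0.001, 0.001]]
contact_force: [-6.8, -0.7, 30.5]
gripper_width: 0.0299
```

{"method": "step_arm", "body": {
  "moves": [
    {"twist": [0, 0, 0], "xyz": [-0.0005, 0, 0], "hand": -0.5},
    {"twist": [0, 0, 0], "xyz": [-0.0005, 0, 0], "hand": 0.05},
    {"twist": [0, 0, 0], "xyz": [-0.0005, 0, 0], "hand": 0.05},
    {"twist": [0, 0, 0], "xyz": [-0.0005, 0, 0], "hand": 0.05},
    {"twist": [0, 0, 0], "xyz": [-0.0005, 0, 0], "hand": 0.05}
  ]
}}

```text
time: 8.05
eef_pos: [0.5194, 0.0325, 0.0307]
ee_rot: [[0.0, -0.078, 0.997], [0.001, 0.997, 0.078], [-1.0, 0.001, 0.0]]
contact_force: [0.3, -0.3, -0.0]
gripper_width: 0.0448
```

Lift clear, then toward red.

{"method": "step_arm", "body": {
  "moves": [
    {"twist": [0, 0, 0], "xyz": [-0.01, 0, 0], "hand": 0.05},
    {"twist": [0, 0, 0], "xyz": [-0.025, 0, 0], "hand": 0.05},
    {"twist": [0, 0, 0], "xyz": [-0.05, 0, 0], "hand": 0.05},
    {"twist": [0, 0, 0], "xyz": [-0.09, 0, 0], "hand": 0.05},
    {"twist": [0, 0, 0], "xyz": [-0.12, -0.03, -0.01], "hand": 0.05},
    {"twist": [0, 0, 0], "xyz": [-0.13, -0.07, -0.02], "hand": 0.3},
    {"twist": [0, 0, 0], "xyz": [-0.13, -0.11, -0.03], "hand": 0.3},
    {"twist": [0, 0, 0], "xyz": [-0.13, -0.15, -0.04], "hand": 0.3},
    {"twist": [0, 0, 0], "xyz": [-0.13, -0.19, -0.05], "hand": 0.3},
    {"twist": [0, 0, 0], "xyz": [-0.13, -0.23, -0.06], "hand": 0.3},
    {"twist": [0, 0, 0], "xyz": [-0.13, -0.255, -0.065], "hand": 0.3},
    {"twist": [0, 0, 0], "xyz": [-0.13, -0.265, -0.065], "hand": 0.3}
  ]
}}

```text
time: 9.25
eef_pos: [0.4747, -0.2392, 0.161]
ee_rot: [[0.001, -0.076, 0.997], [0.001, 0.997, 0.076], [-1.0, 0.001, 0.001]]
contact_force: [0.7, 0.3, -0.3]
gripper_width: 0.0554
```

```bash
python3 - <<'E'
from h import *
st()
for n in("side","top"):
    p,d=get_image(n)
    if n=="side":
        W=cloud(n,d);cv2.imwrite(f"pics/r1_{n}.png",cv2.resize(p[150:310,220:400],None,fx=3.7,fy=3.7,interpolation=cv2.INTER_CUBIC))
    else:
        W=cloud(n,d);cv2.imwrite(f"pics/r1_{n}.png",cv2.resize(p[110:245,160:460],None,fx=2.6,fy=2.6,interpolation=cv2.INTER_CUBIC))
    for nm in("green_mount","red_mount"):
      for r in trace(nm,n)[:2]:
        m=r['pixels'];print(n,nm,r['score'],r['bbox'],W[m].mean(0).round(4))
rows([(.4735,-.2395,.1,94.6),(.4735,-.2395,.06,94.6),(.4735,-.2395,.02,94.6)])
E
```

```text
t 9.25 p [ 0.4747 -0.2392  0.161 ] yaw 94.3 tilt 0.07 F [ 0.7  0.3 -0.3] w 0.0554 j [ -30.   25.  112.    0.   43. -124.]
side red_mount 0.71 [294.8, 256.7, 312.9, 271.0] [ 0.4718 -0.2466  0.0128]
side red_mount 0.66 [259.8, 217.7, 275.5, 231.5] [ 0.4479 -0.0813  0.0144]
top green_mount 0.74 [254.8, 183.1, 273.8, 199.2] [0.5183 0.0297 0.0342]
top red_mount 0.47 [308.3, 215.8, 323.2, 234.2] [ 0.4501 -0.0691  0.0229]
xyz [0.0604, -0.0039, -0.0021] twist [-0.1, 0.0, -0.1]
xyz [0.1004, -0.0039, -0.0021] twist [-0.1, 0.0, -0.1]
xyz [0.1404, -0.004, -0.0021] twist [-0.1, 0.0, -0.1]
```

View pics/r1_side.png

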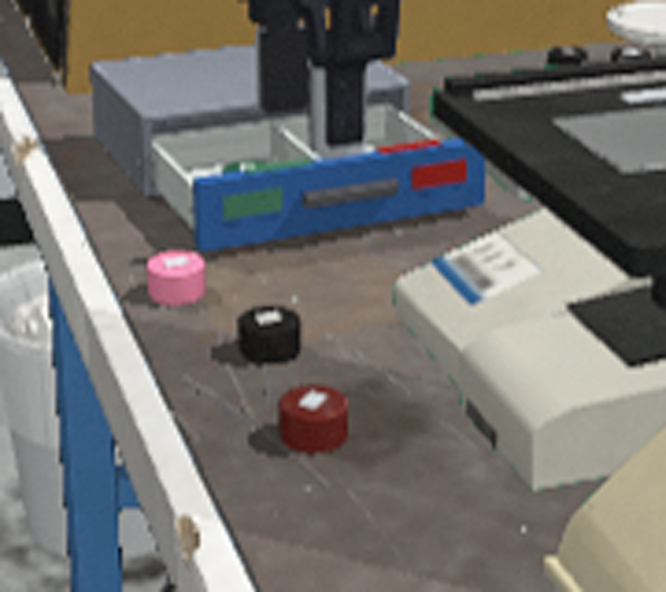

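View pics/r1_top.png

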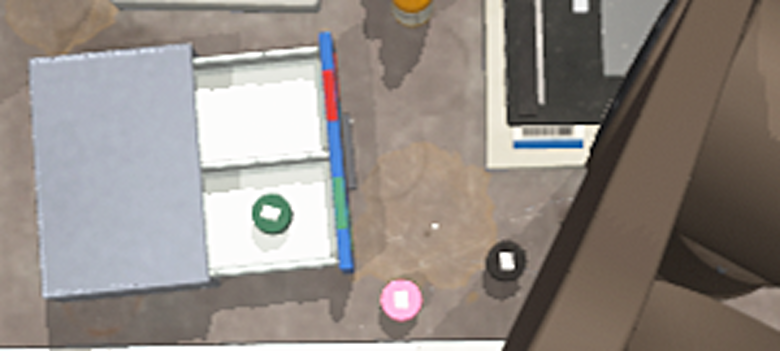

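{"method": "step_arm", "body": {
  "moves": [
    {"twist": [0, 0, 0], "xyz": [0.03, -0.0005, 0], "hand": 0.3},
    {"twist": [0, 0, 0], "xyz": [0.06, -0.0005, 0], "hand": 0.3},
    {"twist": [0, 0, 0], "xyz": [0.09, -0.0005, 0], "hand": 0.3},
    {"twist": [0, 0, 0], "xyz": [0.11, -0.0005, 0], "hand": 0.3},
    {"twist": [0, 0, 0], "xyz": [0.125, -0.0005, 0], "hand": 0.3},
    {"twist": [0, 0, 0], "xyz": [0.133, -0.0005, 0], "hand": 0.3},
    {"twist": [0, 0, 0], "xyz": [0.136, -0.0005, 0], "hand": 0.3},
    {"twist": [0, 0, 0], "xyz": [0.136, -0.0005, 0], "hand": 0.3}
  ]
}}

```text
time: 10.35
eef_pos: [0.4755, -0.2355, 0.0245]
ee_rot: [[-0.0, -0.08, 0.997], [0.002, 0.997, 0.08], [-1.0, 0.002, 0.0]]
contact_force: [0.2, 0.3, 0.4]
gripper_width: 0.0555
```

{"method": "step_arm", "body": {
  "force": 30,
  "moves": [
    {"twist": [0, 0, 0], "xyz": [0.0, -0.004, -0.001], "hand": 0.3},
    {"twist": [0, 0, 0], "xyz": [0.0042, -0.004, -0.001], "hand": 0.3},
    {"twist": [0, 0, 0], "xyz": [0.0042, -0.004, -0.001], "hand": -0.5},
    {"twist": [0, 0, 0], "xyz": [0.0042, -0.004, -0.001], "hand": -0.5},
    {"twist": [0, 0, 0], "xyz": [0.0042, -0.004, -0.001], "hand": -0.5},
    {"twist": [0, 0, 0], "xyz": [0.0042, -0.004, -0.001], "hand": -0.5},
    {"twist": [0, 0, 0], "xyz": [0.0042, -0.004, -0.001], "hand": -0.5}
  ]
}}

```text
time: 11.05
eef_pos: [0.4748, -0.2396, 0.0206]
ee_rot: [[0.0, -0.08, 0.997], [0.001, 0.997, 0.08], [-1.0, 0.001, 0.0]]
contact_force: [-1.6, -1.7, 5.5]
gripper_width: 0.0305
```

```bash
python3 - <<'E'
from h import *
st()
rows([(.475,-.24,.13,94.6),(.48,-.1,.12,94.6),(.51,0,.12,94.6),(.6035,.0385,.11,94.6)])
E
```

```text
t 11.05 p [ 0.4748 -0.2396  0.0206] yaw 94.6 tilt 0.09 F [-1.6 -1.7  5.5] w 0.0305 j [ -30.   38.  116.    0.   26. -125.]
xyz [-0.1094, -0.0002, 0.0002] twist [-0.0, 0.0, -0.1]
xyz [-0.0992, 0.1389, 0.0164] twist [-0.0, 0.0, -0.1]
xyz [-0.0991, 0.2362, 0.0542] twist [-0.0, 0.0, -0.1]
xyz [-0.089, 0.2671, 0.1505] twist [-0.0, 0.0, -0.1]
```

{"method": "step_arm", "body": {
  "force": 40,
  "moves": [
    {"twist": [0, 0, 0], "xyz": [-0.02, 0, 0], "hand": -0.5},
    {"twist": [0, 0, 0], "xyz": [-0.05, 0, 0], "hand": -0.5},
    {"twist": [0, 0, 0], "xyz": [-0.08, 0.01, 0], "hand": -0.5},
    {"twist": [0, 0, 0], "xyz": [-0.105, 0.04, 0.003], "hand": -0.5},
    {"twist": [0, 0, 0], "xyz": [-0.105, 0.08, 0.008], "hand": -0.5},
    {"twist": [0, 0, 0], "xyz": [-0.105, 0.12, 0.012], "hand": -0.5},
    {"twist": [0, 0, 0], "xyz": [-0.105, 0.16, 0.022], "hand": -0.5},
    {"twist": [0, 0, 0], "xyz": [-0.105, 0.2, 0.04], "hand": -0.5},
    {"twist": [0, 0, 0], "xyz": [-0.1, 0.235, 0.06], "hand": -0.5},
    {"twist": [0, 0, 0], "xyz": [-0.1, 0.25, 0.095], "hand": -0.5},
    {"twist": [0, 0, 0], "xyz": [-0.1, 0.26, 0.13], "hand": -0.5},
    {"twist": [0, 0, 0], "xyz": [-0.1, 0.267, 0.15], "hand": -0.5}
  ]
}}

```text
time: 12.25
eef_pos: [0.6055, 0.0398, 0.1212]
ee_rot: [[0.002, -0.081, 0.997], [0.002, 0.997, 0.081], [-1.0, 0.001, 0.002]]
contact_force: [0.3, -0.8, -0.5]
gripper_width: 0.0299
```

{"method": "step_arm", "body": {
  "moves": [
    {"twist": [0, 0, 0], "xyz": [0, 0, 0], "hand": -0.5},
    {"twist": [0, 0, 0], "xyz": [0, 0, 0], "hand": -0.5}
  ]
}}

```text
time: 12.45
eef_pos: [0.6052, 0.04, 0.1209]
ee_rot: [[0.001, -0.082, 0.997], [0.002, 0.997, 0.082], [-1.0, 0.001, 0.001]]
contact_force: [-0.1, -0.6, 0.0]
gripper_width: 0.0298
```

```bash
python3 - <<'E'
from h import *
st()
rows([(.6035,.0385,.11,94.6),(.6035,.0385,.04,94.6)])
p,d=get_image("side");cv2.imwrite(f"pics/r3.png",cv2.resize(p[110:260,210:400],None,fx=4,fy=4,interpolation=cv2.INTER_CUBIC))
st()
E
```

```text
t 12.45 p [0.6052 0.04   0.1209] yaw 94.7 tilt 0.11 F [-0.1 -0.6  0. ] w 0.0298 j [  1.  33. 104.   0.  44. -94.]
xyz [0.0109, -0.0014, -0.0018] twist [0.1, 0.1, -0.1]
xyz [0.0809, -0.0015, -0.0019] twist [0.1, 0.1, -0.1]
t 12.5 p [0.6045 0.0397 0.1209] yaw 94.7 tilt 0.09 F [ 0.4 -0.2 -0.5] w 0.0302 j [  1.  33. 104.   0.  44. -94.]
```

View pics/r3.png

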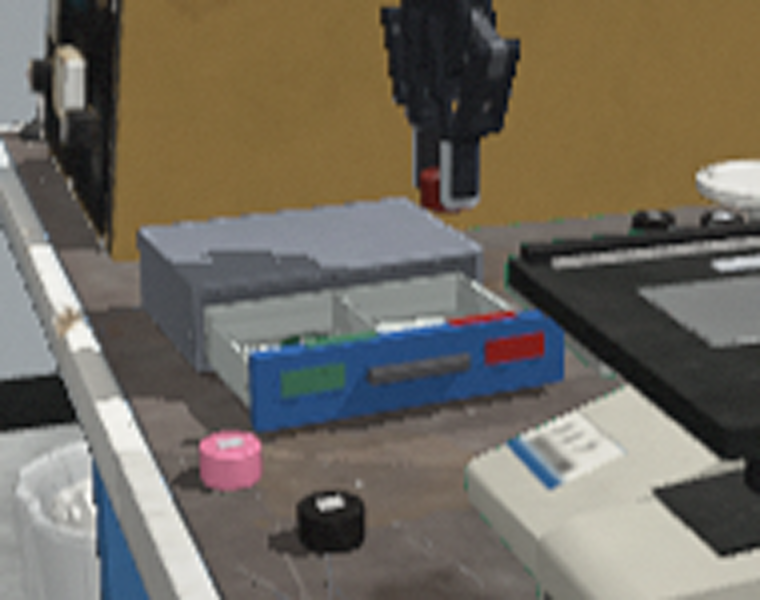

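{"method": "step_arm", "body": {
  "moves": [
    {"twist": [0, 0, 0], "xyz": [0.01, -0.0015, -0.001], "hand": -0.5},
    {"twist": [0, 0, 0], "xyz": [0.03, -0.0015, -0.001], "hand": -0.5},
    {"twist": [0, 0, 0], "xyz": [0.05, -0.0015, -0.001], "hand": -0.5},
    {"twist": [0, 0, 0], "xyz": [0.065, -0.0015, -0.001], "hand": -0.5},
    {"twist": [0, 0, 0], "xyz": [0.076, -0.0015, -0.001], "hand": -0.5},
    {"twist": [0, 0, 0], "xyz": [0.083, -0.0015, -0.001], "hand": -0.5},
    {"twist": [0, 0, 0], "xyz": [0.086, -0.0015, -0.001], "hand": -0.5},
    {"twist": [0, 0, 0], "xyz": [0.087, -0.0015, -0.001], "hand": -0.5},
    {"twist": [0, 0, 0], "xyz": [0.087, -0.0015, -0.001], "hand": -0.5}
  ]
}}

```text
time: 13.4
eef_pos: [0.6039, 0.0382, 0.0342]
ee_rot: [[0.001, -0.081, 0.997], [0.002, 0.997, 0.081], [-1.0, 0.001, 0.001]]
contact_force: [-0.9, -0.0, 0.2]
gripper_width: 0.0301
```

{"method": "step_arm", "body": {
  "moves": [
    {"twist": [0, 0, 0], "xyz": [0.0015, 0, 0], "hand": -0.5},
    {"twist": [0, 0, 0], "xyz": [0.0022, 0, 0], "hand": -0.5}
  ]
}}

```text
time: 13.6
eef_pos: [0.6043, 0.0383, 0.0324]
ee_rot: [[0.002, -0.081, 0.997], [0.002, 0.997, 0.081], [-1.0, 0.001, 0.002]]
contact_force: [-0.2, 0.6, -0.5]
gripper_width: 0.0299
```

{"method": "step_arm", "body": {
  "moves": [
    {"twist": [0, 0, 0], "xyz": [0.0006, 0, 0], "hand": -0.5},
    {"twist": [0, 0, 0], "xyz": [0.0006, 0, 0], "hand": -0.5}
  ]
}}

```text
time: 13.8
eef_pos: [0.6043, 0.0383, 0.0319]
ee_rot: [[0.002, -0.081, 0.997], [0.002, 0.997, 0.081], [-1.0, 0.001, 0.002]]
contact_force: [0.1, -0.4, -0.1]
gripper_width: 0.0299
```

Within about 1 mm of the floor; release.

{"method": "step_arm", "body": {
  "moves": [
    {"twist": [0, 0, 0], "xyz": [0.0004, 0, 0], "hand": -0.5},
    {"twist": [0, 0, 0], "xyz": [0.0004, 0, 0], "hand": 0.05},
    {"twist": [0, 0, 0], "xyz": [0.0002, 0, 0], "hand": 0.05},
    {"twist": [0, 0, 0], "xyz": [0.0002, 0, 0], "hand": 0.05},
    {"twist": [0, 0, 0], "xyz": [0, 0, 0], "hand": 0.05},
    {"twist": [0, 0, 0], "xyz": [-0.01, 0, 0], "hand": 0.05},
    {"twist": [0, 0, 0], "xyz": [-0.025, 0, 0], "hand": 0.05},
    {"twist": [0, 0, 0], "xyz": [-0.05, 0, 0], "hand": 0.05},
    {"twist": [0, 0, 0], "xyz": [-0.09, 0, 0], "hand": 0.05},
    {"twist": [0, 0, 0], "xyz": [-0.12, -0.03, -0.02], "hand": 0.05},
    {"twist": [0, 0, 0], "xyz": [-0.12, -0.07, -0.04], "hand": 0},
    {"twist": [0, 0, 0], "xyz": [-0.12, -0.11, -0.05], "hand": -1}
  ]
}}

```text
time: 15.0
eef_pos: [0.5625, -0.0764, 0.1543]
ee_rot: [[0.005, -0.083, 0.997], [0.001, 0.997, 0.083], [-1.0, 0.001, 0.005]]
contact_force: [-0.2, -0.1, -0.1]
gripper_width: 0.0293
```

{"method": "step_arm", "body": {
  "moves": [
    {"twist": [0, 0, 0], "xyz": [0, -0.02, 0], "hand": -1},
    {"twist": [0, 0, 0], "xyz": [0, -0.02, 0], "hand": -1}
  ]
}}

```text
time: 15.2
eef_pos: [0.5646, -0.099, 0.1562]
ee_rot: [[0.007, -0.08, 0.997], [0.0, 0.997, 0.08], [-1.0, -0.001, 0.007]]
contact_force: [-0.1, 0.5, -1.1]
gripper_width: 0.0006
```

```bash
python3 - <<'E'
from h import *
st()
for n in("side","top"):
    p,d=get_image(n);W=cloud(n,d)
    a=p[150:310,220:400] if n=="side" else p[110:245,160:460]
    cv2.imwrite(f"pics/d1_{n}.png",cv2.resize(a,None,fx=2.6 if n=="top" else 3.7,fy=2.6 if n=="top" else 3.7,interpolation=cv2.INTER_CUBIC))
    for nm in("green_mount","red_mount"):
      for r in trace(nm,n)[:2]:
        m=r['pixels'];print(n,nm,r['score'],r['bbox'],W[m].mean(0).round(4))
E
```

```text
t 15.2 p [ 0.5646 -0.099   0.1562] yaw 94.6 tilt 0.42 F [-0.1  0.5 -1.1] w 0.0006 j [ -13.   28.  107.    0.   45. -108.]
side red_mount 0.55 [257.5, 216.5, 278.6, 233.3] [ 0.447  -0.0809  0.0136]
```

View pics/d1_side.png

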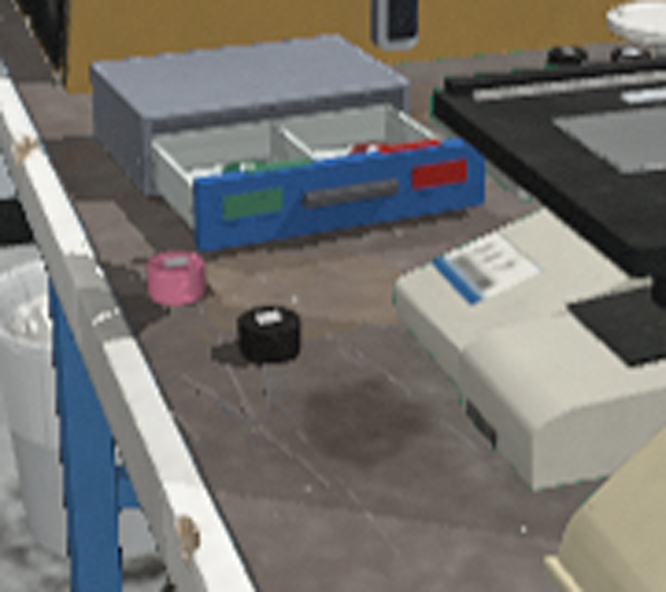

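View pics/d1_top.png

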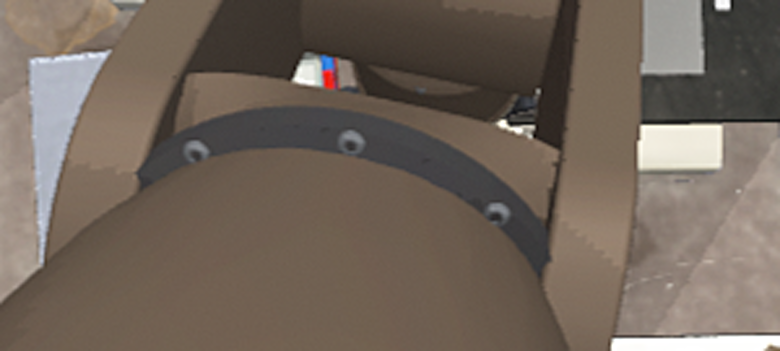

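```bash
python3 - <<'E'
from h import *
st()
e=np.array([-.0803,.9968]);C=np.array([.5655,-.0197])
for o,z in((-.05,.13),(-.05,.07),(-.05,.038),(-.03,.038)):
    q=C+o*e;rows([(q[0],q[1],z,94.6)])
print(onplane("top",355,80,.14),onplane("top",347,80,.04))
E
```

```text
t 15.5 p [ 0.5642 -0.0954  0.1545] yaw 94.8 tilt 0.28 F [-0.2  0.4 -0.4] w -0.0003 j [ -13.   28.  107.    0.   45. -108.]
xyz [0.0245, 0.0253, 0.0074] twist [0.2, 0.3, -0.0]
xyz [0.0845, 0.0253, 0.0071] twist [0.2, 0.3, -0.0]
xyz [0.1165, 0.0252, 0.0069] twist [0.2, 0.3, -0.0]
xyz [0.1165, 0.0452, 0.007] twist [0.2, 0.3, -0.0]
[ 0.70946496 -0.14985628  0.14      ] [ 0.74647383 -0.14062813  0.04      ]
```

{"method": "step_arm", "body": {
  "moves": [
    {"twist": [0, 0, 0], "xyz": [0, 0.025, 0.007], "hand": -1},
    {"twist": [0, 0, 0], "xyz": [0.03, 0.025, 0.007], "hand": -1},
    {"twist": [0, 0, 0], "xyz": [0.06, 0.025, 0.007], "hand": -1},
    {"twist": [0, 0, 0], "xyz": [0.09, 0.025, 0.007], "hand": -1},
    {"twist": [0, 0, 0], "xyz": [0.11, 0.025, 0.007], "hand": -1},
    {"twist": [0, 0, 0], "xyz": [0.116, 0.025, 0.007], "hand": -1},
    {"twist": [0, 0, 0], "xyz": [0.116, 0.025, 0.007], "hand": -1}
  ]
}}

```text
time: 16.2
eef_pos: [0.5692, -0.0691, 0.0379]
ee_rot: [[0.003, -0.085, 0.996], [0.001, 0.996, 0.085], [-1.0, 0.001, 0.003]]
contact_force: [1.1, 0.4, 0.4]
gripper_width: 0.0002
```

```bash
python3 - <<'E'
from h import *
st()
p,d=get_image("side");cv2.imwrite("pics/p1.png",cv2.resize(p[110:260,210:400],None,fx=4,fy=4,interpolation=cv2.INTER_CUBIC))
E
```

```text
t 16.2 p [ 0.5692 -0.0691  0.0379] yaw 94.9 tilt 0.2 F [1.1 0.4 0.4] w 0.0002 j [ -10.   38.  111.    0.   31. -105.]
```

View pics/p1.png

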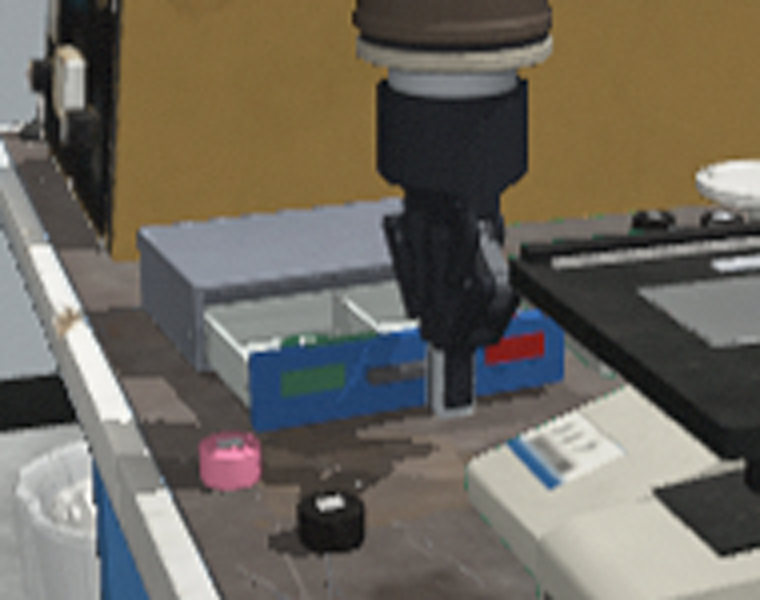

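{"method": "step_arm", "body": {
  "moves": [
    {"twist": [0, 0, 0], "xyz": [0, 0.01, 0], "hand": -1},
    {"twist": [0, 0, 0], "xyz": [0, 0.018, 0], "hand": -1},
    {"twist": [0, 0, 0], "xyz": [0, 0.023, 0], "hand": -1},
    {"twist": [0, 0, 0], "xyz": [0, 0.028, 0], "hand": -1},
    {"twist": [0, 0, 0], "xyz": [0, 0.033, 0], "hand": -1},
    {"twist": [0, 0, 0], "xyz": [0, 0.039, 0], "hand": -1},
    {"twist": [0, 0, 0], "xyz": [0, 0.045, 0], "hand": -1},
    {"twist": [0, 0, 0], "xyz": [0, 0.052, 0], "hand": -1},
    {"twist": [0, 0, 0], "xyz": [0, 0.059, 0], "hand": -1},
    {"twist": [0, 0, 0], "xyz": [0, 0.066, 0], "hand": -1},
    {"twist": [0, 0, 0], "xyz": [0, 0.072, 0], "hand": -1},
    {"twist": [0, 0, 0], "xyz": [0, 0.078, 0], "hand": -1}
  ]
}}

```text
time: 17.45
eef_pos: [0.5632, 0.0089, 0.0388]
ee_rot: [[0.005, -0.085, 0.996], [0.001, 0.996, 0.085], [-1.0, 0.001, 0.005]]
contact_force: [0.9, -1.3, 0.2]
gripper_width: -0.0003
```

```bash
python3 - <<'E'
from h import *
st()
p,d=get_image("side");cv2.imwrite("pics/p2.png",cv2.resize(p[110:260,210:400],None,fx=4,fy=4,interpolation=cv2.INTER_CUBIC))
W=cloud("side",d);h=cv2.cvtColor(p,cv2.COLOR_BGR2HSV)
m=(h[...,0]>100)&(h[...,0]<125)&(h[...,1]>150)&(abs(W[...,0]-.5)<.04)&(abs(W[...,1])<.1)&(W[...,2]>.005)&(W[...,2]<.06)
P=W[m];print(len(P),np.median(P,0))
n=np.array([-.0803,.9968]);print("ext",((np.array([.5573,.0824])-P[:,:2])@n).mean()-.010)
E
```

```text
t 17.45 p [0.5632 0.0089 0.0388] yaw 94.9 tilt 0.27 F [ 0.9 -1.3  0.2] w -0.0003 j [ -2.  37. 112.   0.  30. -97.]
426 [0.50103946 0.02553689 0.02635994]
ext 0.041833997241541056
```

View pics/p2.png

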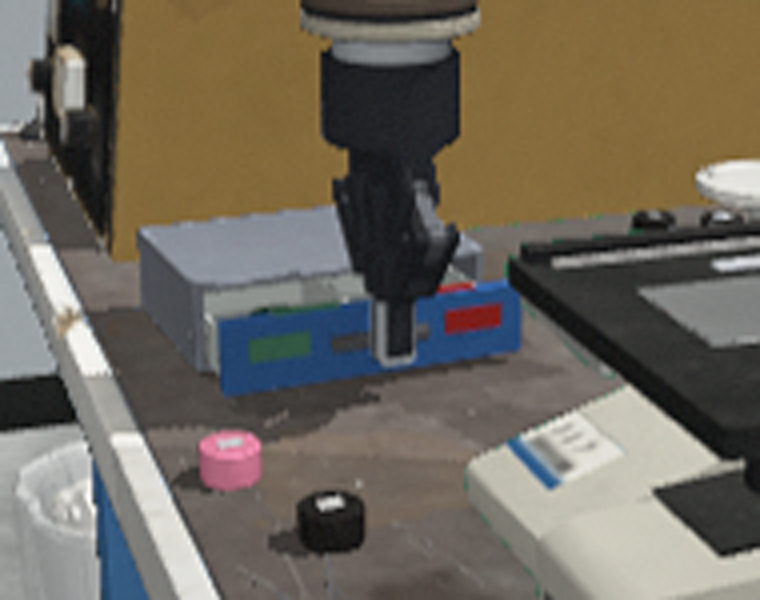

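{"method": "step_arm", "body": {
  "moves": [
    {"twist": [0, 0, 0], "xyz": [0, 0.005, 0], "hand": -1},
    {"twist": [0, 0, 0], "xyz": [0, 0.011, 0], "hand": -1},
    {"twist": [0, 0, 0], "xyz": [0, 0.017, 0], "hand": -1},
    {"twist": [0, 0, 0], "xyz": [0, 0.022, 0], "hand": -1},
    {"twist": [0, 0, 0], "xyz": [0, 0.026, 0], "hand": -1},
    {"twist": [0, 0, 0], "xyz": [0, 0.029, 0], "hand": -1},
    {"twist": [0, 0, 0], "xyz": [0, 0.031, 0], "hand": -1},
    {"twist": [0, 0, 0], "xyz": [0, 0.033, 0], "hand": -1}
  ]
}}

```text
time: 18.3
eef_pos: [0.5602, 0.042, 0.0388]
ee_rot: [[0.004, -0.085, 0.996], [0.001, 0.996, 0.085], [-1.0, 0.0, 0.004]]
contact_force: [0.9, -14.5, -0.6]
gripper_width: 0.0001
```

{"method": "step_arm", "body": {
  "moves": [
    {"twist": [0, 0, 0], "xyz": [0, 0.002, 0], "hand": -1},
    {"twist": [0, 0, 0], "xyz": [0, 0.003, 0], "hand": -1},
    {"twist": [0, 0, 0], "xyz": [0, 0.003, 0], "hand": -1}
  ]
}}

```text
time: 18.6
eef_pos: [0.56, 0.0448, 0.0388]
ee_rot: [[0.004, -0.085, 0.996], [0.001, 0.996, 0.085], [-1.0, 0.0, 0.004]]
contact_force: [0.4, -3.8, 0.2]
gripper_width: -0.0003
```

```bash
cat >> h.py <<'E'
def ext():
    p,d=get_image("side");W=cloud("side",d);h=cv2.cvtColor(p,cv2.COLOR_BGR2HSV)
    m=(h[...,0]>100)&(h[...,0]<125)&(h[...,1]>150)&(abs(W[...,0]-.55)<.11)&(abs(W[...,1]-.04)<.1)&(W[...,2]>.005)&(W[...,2]<.06)
    P=W[m];n=np.array([-.0803,.9968]);print("ext",np.median((np.array([.5573,.0824])-P[:,:2])@n)-.010,len(P));return p
E
python3 - <<'E'
from h import *
st()
p=ext();cv2.imwrite("pics/p3.png",cv2.resize(p[110:260,210:400],None,fx=4,fy=4,interpolation=cv2.INTER_CUBIC))
E
```

```text
t 18.6 p [0.56   0.0448 0.0388] yaw 94.9 tilt 0.25 F [ 0.4 -3.8  0.2] w -0.0003 j [  1.  37. 112.   0.  30. -93.]
ext 0.0064382236800623865 771
```

View pics/p3.png

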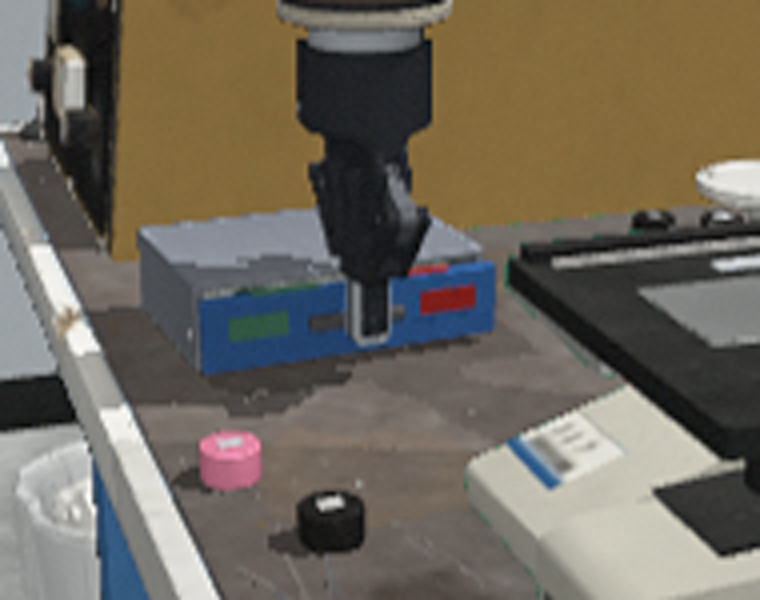

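Past the peak perhaps (force dropped); push further in small steps.

{"method": "step_arm", "body": {
  "moves": [
    {"twist": [0, 0, 0], "xyz": [0, 0.002, 0], "hand": -1},
    {"twist": [0, 0, 0], "xyz": [0, 0.003, 0], "hand": -1},
    {"twist": [0, 0, 0], "xyz": [0, 0.004, 0], "hand": -1},
    {"twist": [0, 0, 0], "xyz": [0, 0.004, 0], "hand": -1}
  ]
}}

```text
time: 19.05
eef_pos: [0.5595, 0.0491, 0.0388]
ee_rot: [[0.004, -0.085, 0.996], [0.001, 0.996, 0.085], [-1.0, 0.0, 0.004]]
contact_force: [-0.4, -0.1, 0.5]
gripper_width: 0.0002
```

```bash
python3 - <<'E'
from h import *
st();ext()
E
```

```text
t 19.05 p [0.5595 0.0491 0.0388] yaw 94.9 tilt 0.24 F [-0.4 -0.1  0.5] w 0.0002 j [  2.  37. 112.   0.  30. -93.]
ext 0.0016745635250261705 764
```

{"method": "step_arm", "body": {
  "moves": [
    {"twist": [0, 0, 0], "xyz": [0, 0.001, 0], "hand": -1},
    {"twist": [0, 0, 0], "xyz": [0, 0.001, 0], "hand": -1}
  ]
}}

```text
time: 19.3
eef_pos: [0.5593, 0.0502, 0.0388]
ee_rot: [[0.004, -0.085, 0.996], [0.001, 0.996, 0.085], [-1.0, 0.0, 0.004]]
contact_force: [1.3, 0.1, 0.2]
gripper_width: -0.0001
```

{"method": "step_arm", "body": {
  "moves": [
    {"twist": [0, 0, 0], "xyz": [0, 0.0005, 0], "hand": -1},
    {"twist": [0, 0, 0], "xyz": [0, 0.0005, 0], "hand": -1}
  ]
}}

```text
time: 19.5
eef_pos: [0.5593, 0.0508, 0.0388]
ee_rot: [[0.004, -0.085, 0.996], [0.001, 0.996, 0.085], [-1.0, 0.0, 0.004]]
contact_force: [-0.4, -0.3, 0.6]
gripper_width: 0.0005
```

{"method": "step_arm", "body": {
  "moves": [
    {"twist": [0, 0, 0], "xyz": [0, 0.0007, 0], "hand": -1},
    {"twist": [0, 0, 0], "xyz": [0, 0.0007, 0], "hand": -1}
  ]
}}

```text
time: 19.7
eef_pos: [0.5592, 0.0516, 0.0388]
ee_rot: [[0.004, -0.085, 0.996], [0.001, 0.996, 0.085], [-1.0, 0.0, 0.004]]
contact_force: [-0.1, 0.2, -0.3]
gripper_width: 0.0002
```

{"method": "step_arm", "body": {
  "moves": [
    {"twist": [0, 0, 0], "xyz": [0, 0.0007, 0], "hand": -1},
    {"twist": [0, 0, 0], "xyz": [0, 0.0007, 0], "hand": -1}
  ]
}}

```text
time: 19.9
eef_pos: [0.5592, 0.0522, 0.0388]
ee_rot: [[0.004, -0.085, 0.996], [0.001, 0.996, 0.085], [-1.0, 0.0, 0.004]]
contact_force: [1.1, -3.7, 0.4]
gripper_width: 0.0
```

```bash
python3 - <<'E'
from h import *
st();p=ext();cv2.imwrite("pics/p4.png",cv2.resize(p[110:260,210:400],None,fx=4,fy=4,interpolation=cv2.INTER_CUBIC))
E
```

```text
t 19.9 p [0.5592 0.0522 0.0388] yaw 94.9 tilt 0.24 F [ 1.1 -3.7  0.4] w 0.0 j [  2.  37. 112.   0.  30. -93.]
ext -0.0008972711852370772 771
```

View pics/p4.png

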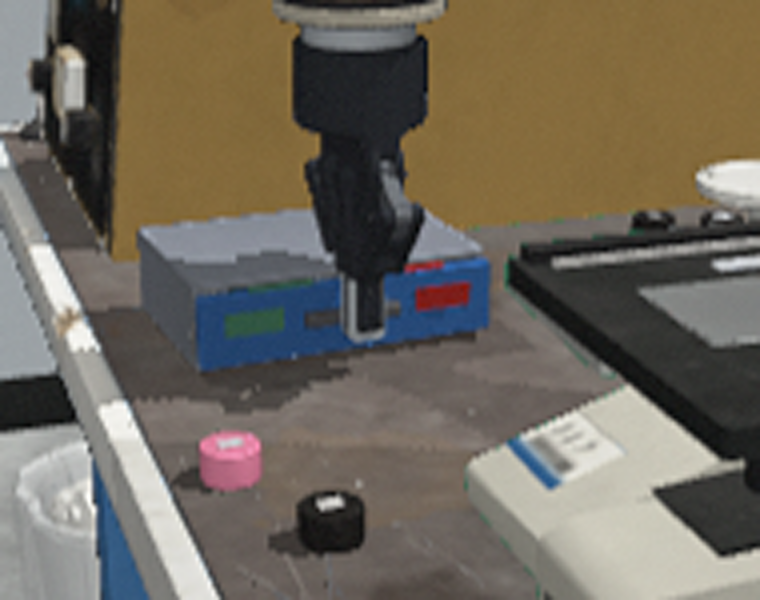

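{"method": "step_arm", "body": {
  "moves": [
    {"twist": [0, 0, 0], "xyz": [0, 0.0008, 0], "hand": -1},
    {"twist": [0, 0, 0], "xyz": [0, 0.0008, 0], "hand": -1}
  ]
}}

```text
time: 20.15
eef_pos: [0.5591, 0.0524, 0.0388]
ee_rot: [[0.004, -0.085, 0.996], [0.0, 0.996, 0.085], [-1.0, -0.0, 0.004]]
contact_force: [0.1, -9.7, -0.7]
gripper_width: 0.0002
```

Firm stop: home. Back off and lift.

{"method": "step_arm", "body": {
  "moves": [
    {"twist": [0, 0, 0], "xyz": [0, -0.015, 0], "hand": -1},
    {"twist": [0, 0, 0], "xyz": [0, -0.04, 0], "hand": -1},
    {"twist": [0, 0, 0], "xyz": [0, -0.06, 0], "hand": -1},
    {"twist": [0, 0, 0], "xyz": [-0.04, -0.06, 0], "hand": -1},
    {"twist": [0, 0, 0], "xyz": [-0.08, -0.06, 0], "hand": -1},
    {"twist": [0, 0, 0], "xyz": [-0.12, -0.06, -0.02], "hand": -1},
    {"twist": [0, 0, 0], "xyz": [-0.16, -0.06, -0.04], "hand": -1},
    {"twist": [0, 0, 0], "xyz": [-0.2, -0.06, -0.06], "hand": -1},
    {"twist": [0, 0, 0], "xyz": [-0.2, -0.06, -0.06], "hand": -1}
  ]
}}

```text
time: 21.05
eef_pos: [0.5037, -0.0133, 0.2433]
ee_rot: [[0.01, -0.085, 0.996], [-0.0, 0.996, 0.085], [-1.0, -0.001, 0.01]]
contact_force: [0.0, 0.1, -0.4]
gripper_width: 0.0002
```

```bash
python3 - <<'E'
from h import *
st();p=ext();cv2.imwrite("pics/p5.png",cv2.resize(p[130:280,220:380],None,fx=4,fy=4,interpolation=cv2.INTER_CUBIC))
W=cloud("side",get_image("side")[1])
for r in trace("black_mount","side")[:2]: print(r['score'],r['bbox'],W[r['pixels']].mean(0))
for n in("green_mount","red_mount"):print(n,[(r['score'],r['bbox']) for r in look_for(n,"side")])
E
```

```text
t 21.05 p [ 0.5037 -0.0133  0.2433] yaw 94.9 tilt 0.58 F [ 0.   0.1 -0.4] w 0.0002 j [  -5.   16.  111.    0.   52. -100.]
ext -0.0010247634012516185 904
0.79 [285.7, 232.3, 302.3, 247.4] [ 0.47581561 -0.16130797  0.01316473]
green_mount []
red_mount []
```

View pics/p5.png

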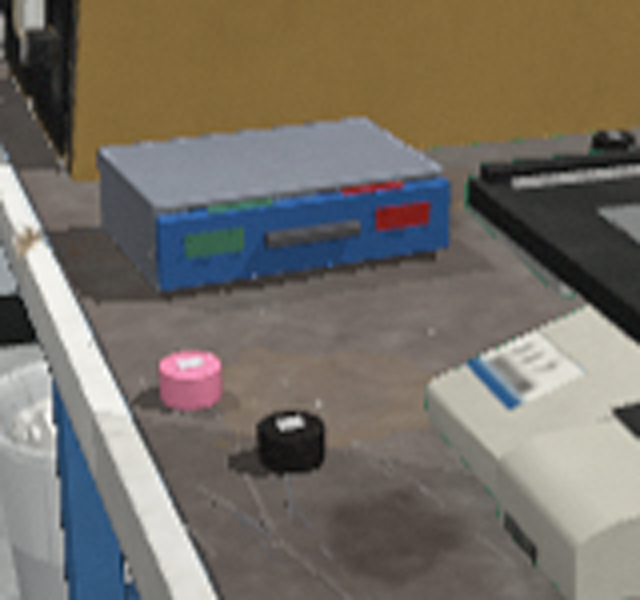

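Drawer closed flush, black unmoved, gripper clear. Hand in.

```bash
python3 - <<'E'
from h import *
print(job_done());st()
E
```

```text
the job is handed in; nothing more can be done
None
the job is handed in; nothing more can be done
```

I put both mounts away: the green one is in the green-tab bay and the red one in the red-tab bay. I then pushed the drawer past its catch to a firm stop and handed the job in at about 21 s; no verdict was reported.

- **Placing:** The green mount was set down with floor contact, at a brief peak of about 30 N. The red one was released within about 1 mm of the floor, with no contact force felt first. The top picture showed green upright in its bay. The arm blocked that view for red, so I saw it only over the panel in the side picture. Once the drawer closed, neither could be checked again.
- **Drawer:** The catch force peaked at 14.5 N and then fell to zero. The panel then met a firm stop at about 10 N. The measured extension is −1 mm, which is home within measurement error.
- **Black mount:** I did not touch it. It looks the same in the pictures. Its side-view average reads about 5 mm off the first one, but the pixel box moved only 1–3 px, so I put that down to depth noise.
- **Pink look-alike:** Left alone.
- **Arm at hand-in:** Clear of everything, about 0.24 m up, with no contact force.

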